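# Cock and fire the bench marking stamp

### The job

Mark the blank tag in the bench marking stamp: draw the stamp's pull bar back slowly until the sear catches, without ramming the rubber backstop, then ease it forward and let go so that the sear alone holds the striker. Then press the trigger pad gently, no further than it needs to let the striker fly and drive the die home, and take the hand away; leave the cup, the tin and the brush where they are.

Things in the scene. Friction and masses are not known exactly. Their poses are not given: they have to be found in the camera images.
- stand: Bench marking stamp, screwed down; grey base plate 345 x 90 x 12 mm. Origin on the table under the pull bar's rest position, z up, +x along the plate in the drawing direction. Along x (mm): plate -135 to 210, anvil with the blank tag -125 to -101, die guide block -78 to -54, hammer -30 to 9, rear block 110 to 140. Only the pull bar and the anvil and pad (80) stand higher than 75 mm.
- striker: Hammer (steel, 34 mm across), rod and upright pull bar; slides along the stand's x only. Origin at the stand's origin at rest, axes as the stand's: its x in the stand frame is the draw (90 mm at most). Its spring pushes towards the anvil: about 4 N plus 0.09 N per mm drawn. If let go uncaught it flies forward. When the sear holds it, the pull on the hand falls to nothing as it is eased forward.
- pull_bar (a point): Point to grasp on the pull bar, on its mid-plane, 108 mm above the table, 22 mm below the bar's top. The bar is a steel block, 14 mm thick along the stand's x, 30 mm wide along y, z = 55 to 130 mm. Take it from above, across the 14 mm (fingers before and behind) or the 30 mm; above z = 82 mm there is free room all round it, drawn or not.
- sear_tooth (a point): Tip of the sear's downward tooth (stand x = 77, z = 52 mm). It catches a brass collar (26 mm across) clamped on the rod at a different, unmeasured place each time: the catch comes at a draw of 40 to 70 mm. From 18 mm before it on, the tooth rides up and over the collar (1 to 4 N more pull), then drops in front of it. 2 mm past the catch the collar meets the backstop.
- backstop: Fixed backstop in front of the rear block: a steel plate carrying a rubber ring round the rod, 30 mm across, 11 mm thick, its face at stand x = 95 mm. Origin and axes as the stand's. The collar on the striker's rod runs into the ring, which gives about 1 mm per 5 N, on top of the spring's pull. Pressing on it with more than 15 N counts as ramming it.
- trigger: The sear lever: dark steel rocker 16 mm wide above the rod, tooth at its front end, trigger pad at its rear end. Origin on its pivot (stand x = 125, z = 50 mm), axes as the stand's at rest; turns about the stand's y as the pad goes down, raising the tooth; springs back.
- trigger_pad (a point): Centre of the top face of the trigger pad, 30 mm (x) by 34 mm (y), 80 mm above the table, at stand x = 180 mm. Pressed straight down it takes 1 to 4 N free, up to about 6 N with the sear loaded; a loaded sear lets go after 5 to 9 mm and the lever stops hard at 15 mm. More than 20 N counts as forcing it.
- die (a joint): The die, a dark 16 mm round punch in the guide block, touching the hammer at rest: travel towards the tag, m, 0 at the start, 0.014 home against the tag. It moves stiffly (about 6 N of friction) and stays where it is driven; the blow of a striker fired from the sear drives it home.
- steel_cup: Bystander: plain open steel cup, 72 mm across, 85 mm high, standing beside the stamp. Origin at the centre of its underside.
- cookie_tin: Bystander: round closed tin, 90 mm across, 70 mm high. Origin at the centre of its underside.
- flour_brush: Bystander: flour brush with a handle, lying flat. Origin on its underside.

How it is judged:
By the outcome, as a careful person would: the job done as asked, in the order asked, and still so for the second after the job is handed in, with the robot touching nothing.
It also fails if it takes over 72 s, if anything falls off the work surface, if the arm or the gripper's body presses on something with over 40 N, if the wrist force passes 120 N, or if a joint passes its speed limit or range.

### The arm

A 7-joint arm with a two-finger parallel gripper is mounted at the origin on the work surface. World frame = base frame: x ahead of the robot, y to its left, z up, the work surface at z = 0. Lengths are in mm, angles in rad, forces in N, time in s.
With the tool pointing down it reaches from about 400 to 875 mm from the base axis. Payload 4.4 kg.
Tool frame: the origin (TCP) lies on the centre line of the jaws, within the pads' length; the fingertips stand ctrl.nose_length ahead of it and the grasp point (between the pads) lies 6 mm ahead of it (ctrl.nose_length is the distance from the TCP to the fingertips, in mm); z points along the fingers, y is the direction in which the jaws open and shut (so a half turn about z gives the same grasp; the last joint's range is limited). The gripper opens to 85 mm and grips with 20 to 120 N. Pads are 22 mm wide; open, the fingers measure 114 mm over their backs; the gripper's body (76 mm by 85 mm) begins 54 mm behind the grasp point. The pads swing forward as they close: fully open they stand 13 mm farther back than shut.
Start: joints at [-1.271, 0.628, 0.038, 1.517, -0.027, 0.996, -0.02], TCP at [232.481, 607.017, 256.313] pointing down, gripper open.
Joint ranges: [-3.06, 3.06], [-0.37, 2.12], [-1.25, 1.32], [0.18, 2.47], [-1.1, 4.24], [0.23, 1.98], [-2.94, 2.94]. Speed limits (rad/s): [2.57, 2.57, 3.14, 3.14, 3.14, 3.14, 3.14].

### API

Orientations are given as [roll, pitch, yaw] about the fixed x, y, z axes, in that order (R = Rz(yaw) Ry(pitch) Rx(roll)).
In Python, from cell import ctrl, vision gives the robot as it stands. The module is installed in compiled form; this text tells all that it offers.
- The arm moves only by the shell command python3 -m inch 'ROWS'. ROWS is a JSON object of lists of equal length, an entry for each row: "travel": the shift along the tool's x, y, z in cm, a list of three; "twist": the turn about the tool's z in degrees; "fingers": the finger opening in cm, from 0 to 8.54. A call has exactly 10 rows; each row is the pose to reach, as a shift and turn from the pose commanded when the call began, along the tool's axes at that moment; what a row does not reach only later rows make up. A row lasts 1/12 s, in which the tool goes at most 41.7 mm and 7.16 degrees, less where a joint would pass 70% of its speed; a pose out of reach is approached as far as the arm can. A call with a gripper value outside its range is refused whole. The fingers move at their own pace and stop on an object; the grip force is fixed at half the most. Time passes only in rows, so rows that repeat a pose let the fingers close, or fill a call up. It gives the time, the measured TCP pose, the force and the opening at its end, in the units of the state.
- ctrl.read_state(): the state, without advancing time (a new reading comes with each control period).
- vision.get_image(name): name is "side" or "top" or "wrist"; returns a dict with "frame" (384x512x3 uint8, red, green, blue), "fx", "fy", "cx", "cy" (pixels), "k1" (the pictures are not rectified: a ray, as slopes to the right and down, at radius r is drawn at 1 + k1 r^2 times it, then the intrinsics apply), "position" and "orientation" of the camera in the world. Camera axes: x right, y down, z forward; pixel columns grow to the right and rows downward; lengths in mm; the calibration is good to about 2 mm. A picture is of the moment at which its call begins. There is no depth.
- ctrl.finish_job(): hands the job in, once; it reports no verdict.
The state is a dict: "clock": time; "qpos": joint angles; "qd": joint speeds; "tau": joint torques, N m; "eef_pos": TCP position; "tool_rot": TCP orientation; "force": force on the tool from outside, world axes, zero at the start; "torque": the same for the moment, N m; "width": finger opening in mm.
Only numpy, scipy, OpenCV 4.12 (cv2) and the standard library are available. Lean on these libraries where they do the work, as an engineer would, in place of code of your own. Each camera call takes 0.05 s, during which the arm holds its last target.

## Working session

There is one attempt and no reset: what is moved stays moved. The work goes in short steps, Python scripts to look and compute and a shell command to move; the robot and the scene stay as the last step left them, time stands still between calls to the robot, and variables do not carry over. Pictures are saved under pics/ and viewed, and the job is handed in when it is done.

```bash
mkdir -p pics; ls; python3 - <<'E'
from cell import ctrl, vision
import cv2
print(ctrl.read_state(), ctrl.nose_length)
for n in ("side","top","wrist"):
    d=vision.get_image(n); cv2.imwrite(f"pics/{n}0.png",d["frame"][:,:,::-1])
    print(n,{k:v for k,v in d.items() if k!="frame"})
E
```

```text
pics
{'clock': 0.0, 'qpos': array([-1.27082708,  0.6293304 ,  0.03842212,  1.51840078, -0.02696929,
        0.996309  , -0.02000156]), 'qd': array([-0.00064816,  0.00014258,  0.00012362,  0.00092088,  0.00082476,
       -0.00065487, -0.00072713]), 'tau': array([-3.95297238e-04, -5.63402259e+01,  1.22680563e+00, -1.93444973e+01,
        1.11456175e-02,  1.07161907e-02, -2.33818434e-05]), 'eef_pos': array([232.24072786, 606.4550817 , 255.38840825]), 'tool_rot': array([-3.13966304e+00,  3.95628964e-05,  2.77585390e+00]), 'force': array([-0.10710339,  0.5772511 ,  0.40195058]), 'torque': array([-0.01394692, -0.02412787, -0.00813843]), 'width': 85.26524700321698} 25.0
side {'fx': 367.12326185244035, 'fy': 367.12326185244035, 'cx': 253.68744612911664, 'cy': 190.71251313549132, 'k1': -0.07914606454765907, 'position': array([ 557.92931372, -664.77366146,  472.92362257]), 'orientation': array([-2.10397339,  0.02366877, -0.09412241])}
top {'fx': 490.35886644286586, 'fy': 490.35886644286586, 'cx': 254.38661876518586, 'cy': 189.14831185523516, 'k1': 0.03984115736068072, 'position': array([ 425.57173013,  -30.91604903, 1252.20783041]), 'orientation': array([-2.99407389e+00,  2.04422349e-03, -1.59904594e+00])}
wrist {'fx': 284.7861856060349, 'fy': 284.7861856060349, 'cx': 255.68139929631695, 'cy': 197.2737149417413, 'k1': -0.05843851269996387, 'position': array([168.14344709, 631.36687813, 372.15978174]), 'orientation': array([2.86994988e+00, 1.80638259e-03, 1.20514335e+00])}
```

View pics/top0.png

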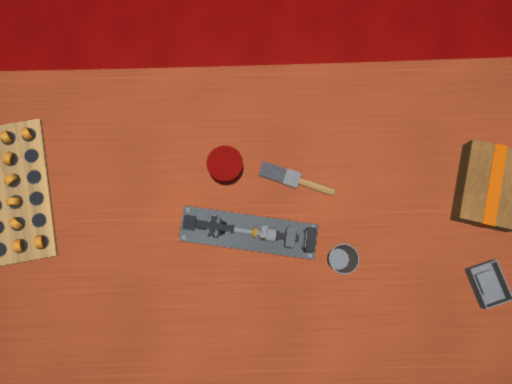

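View pics/side0.png

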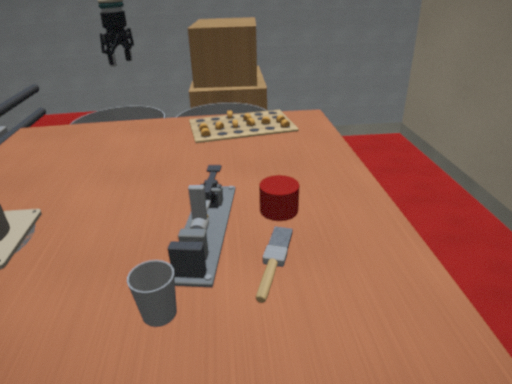

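View pics/wrist0.png

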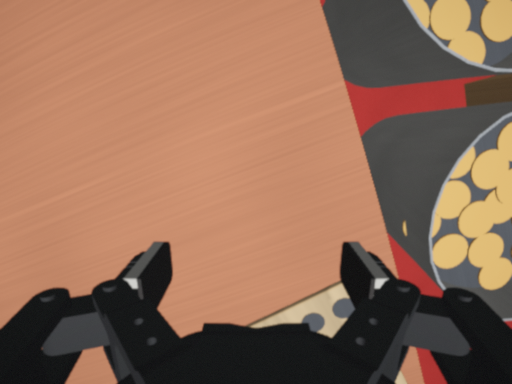

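The top view shows the stand at about (180..318, 207..258), with the trigger pad at its left end (190,223) and the anvil at its right end (309,239). The cup is at (343,259), the tin at (225,164) and the brush at (297,180). Next I'll crop for precise features.

```bash
cat > h.py <<'E'
import numpy as np, cv2
from scipy.spatial.transform import Rotation as R
from cell import ctrl, vision
def ray(d,px):
    K=np.array([[d["fx"],0,d["cx"]],[0,d["fy"],d["cy"]],[0,0,1]])
    p=cv2.undistortPoints(np.array(px,float).reshape(-1,1,2),K,np.array([d["k1"],0,0,0.]))[:,0]
    v=np.c_[p,np.ones(len(p))]
    return np.array(d["position"]), R.from_euler('xyz',d["orientation"]).apply(v)
def onz(d,px,z):
    o,v=ray(d,px); return o+v*((z-o[2])/v[:,2])[:,None]
def proj(d,P):
    K=np.array([[d["fx"],0,d["cx"]],[0,d["fy"],d["cy"]],[0,0,1]])
    Rm=R.from_euler('xyz',d["orientation"]).as_matrix().T
    return cv2.projectPoints(np.array(P,float).reshape(-1,1,3),cv2.Rodrigues(Rm)[0],-Rm@np.array(d["position"]),K,np.array([d["k1"],0,0,0.]))[0][:,0]
E
python3 - <<'E'
import cv2
a=cv2.imread("pics/top0.png")[195:275,170:370]; cv2.imwrite("pics/topc.png",cv2.resize(a,None,fx=4,fy=4,interpolation=cv2.INTER_CUBIC))
a=cv2.imread("pics/side0.png")[155:285,150:260]; cv2.imwrite("pics/sidec.png",cv2.resize(a,None,fx=4.5,fy=4.5,interpolation=cv2.INTER_CUBIC))
E
```

```text
(no output)
```

View pics/topc.png

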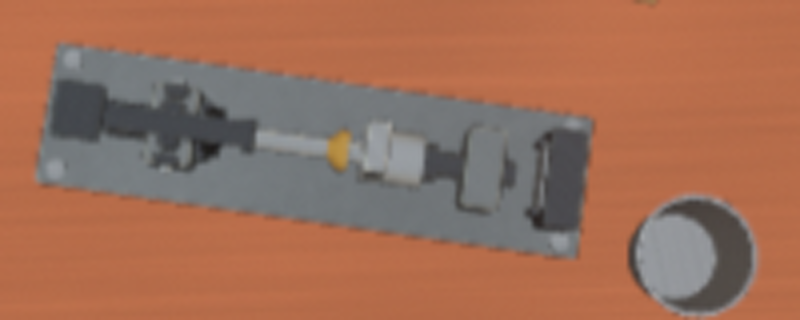

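View pics/sidec.png

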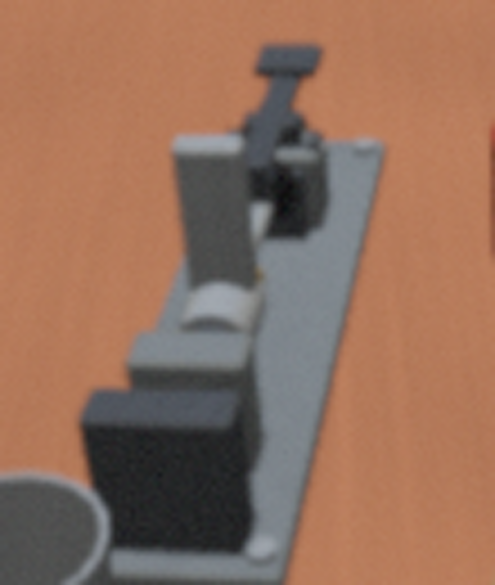

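```bash
python3 - <<'E'
from h import *
d=vision.get_image("top"); s=vision.get_image("side")
f=lambda u:[((np.array(q)+.5)/4-.5+[170,195]) for q in u]
c=onz(d,f([(58,43),(596,119),(578,259),(37,184)]),12); print(c.round(1))
print([np.linalg.norm(c[i]-c[(i+1)%4]).round(1) for i in range(4)])
ex=(c[0]+c[3]-c[1]-c[2])[:2]; ex/=np.linalg.norm(ex); ey=np.array([-ex[1],ex[0]])
cen=c.mean(0)[:2]; o=cen-ex*37.5; print("yaw",np.arctan2(ex[1],ex[0]),"o",o)
loc=lambda P:np.c_[(P[:,:2]-o)@ex,(P[:,:2]-o)@ey]
print("bar",loc(onz(d,f([(379,148)]),130)),"pad",loc(onz(d,f([(78,110)]),80)),"anvil",loc(onz(d,f([(561,180)]),80)),"collar",loc(onz(d,f([(331,148),(350,150)]),40)))
# side
g=lambda u:[((np.array(q)+.5)/4.5-.5+[150,155]) for q in u]
print("side: plate far right corner",loc(onz(s,g([(384,146),(283,580)]),12)),"bar top",loc(onz(s,g([(209,146)]),130)),"pad",loc(onz(s,g([(290,57)]),80)))
W=lambda x,y,z:np.r_[o+ex*x+ey*y,z]
im=cv2.resize(d["frame"][195:275,170:370,::-1],None,fx=4,fy=4)
print(W(0,0,108),W(180,0,80))
for t in [(343,259),(225,164)]: 
    p=onz(d,[t],80); print(p,loc(p))
st=ctrl.read_state(); print(st["clock"],R.from_euler('xyz',st["tool_rot"]).as_matrix().round(3))
E
```

```text
[[ 573.3  146.2   12. ]
 [ 515.3 -193.3   12. ]
 [ 428.2 -177.8   12. ]
 [ 484.4  159.9   12. ]]
[np.float64(344.4), np.float64(88.4), np.float64(342.4), np.float64(89.9)]
yaw 1.4036955022867785 o [494.05813137 -53.22938641]
bar [[-0.19774286  0.37324594]] pad [[180.63086815  -0.42357397]] anvil [[-110.36636942    1.00790614]] collar [[28.25036319 -1.21577953]
 [16.47671863 -1.61765227]]
side: plate far right corner [[ 202.43918591  -48.27639431]
 [-133.95285218  -48.2026182 ]] bar top [[-3.37941871 -4.38424982]] pad [[177.35568899  -4.55202782]]
[494.05813137 -53.22938641 108.        ] [523.99649797 124.26341403  80.        ]
[[ 427.12499658 -237.85812073   80.        ]] [[-193.18966567   35.29259336]]
[[663.68556815  36.33845256  80.        ]] [[ 116.53341641 -152.36741103]]
0.25 [[-0.934  0.358 -0.   ]
 [ 0.358  0.934 -0.001]
 [ 0.    -0.001 -1.   ]]
```

```bash
python3 -m inch '{"travel":[[-1.0,-1.1,0],[-3.0,-3.3,0],[-5.4,-5.9,0],[-7.8,-8.5,0],[-10.2,-11.1,0],[-12.6,-13.7,0],[-15.0,-16.3,0],[-17.4,-18.9,0],[-19.8,-21.6,0],[-22.2,-24.2,0]],"twist":[0,0,0,0,0,0,0,0,0,0],"fingers":[8.5,8.5,8.5,8.5,8.5,8.5,8.5,8.5,8.5,8.5]}'
python3 -m inch '{"travel":[[-2.4,-2.6,0],[-4.8,-5.2,0],[-7.2,-7.8,0],[-9.6,-10.5,0],[-12.0,-13.1,0],[-14.4,-15.7,0],[-16.8,-18.3,0],[-19.2,-20.9,0],[-21.6,-23.5,0],[-24.0,-26.1,0]],"twist":[0,0,0,0,0,0,0,0,0,0],"fingers":[8.5,8.5,8.5,8.5,8.5,8.5,8.5,8.5,8.5,8.5]}'
python3 -m inch '{"travel":[[-0.9,-1.0,0],[-1.5,-1.7,0],[-1.8,-2.0,0],[-1.8,-2.0,0],[-1.8,-2.0,0],[-1.8,-2.0,0],[-1.8,-2.0,0],[-1.8,-2.0,0],[-1.8,-2.0,0],[-1.8,-2.0,0]],"twist":[-5,-9,-11.4,-11.4,-11.4,-11.4,-11.4,-11.4,-11.4,-11.4],"fingers":[8.5,8.5,8.5,8.5,8.5,8.5,8.5,8.5,8.5,8.5]}'
python3 - <<'E'
from h import *
d=vision.get_image("wrist"); cv2.imwrite("pics/wrist1.png",cv2.resize(d["frame"][:,:,::-1],(768,576)))
print({k:v for k,v in d.items() if k!="frame"}); st=ctrl.read_state(); print(st["eef_pos"],st["tool_rot"],st["force"],st["qpos"])
E
```

```text
clock: 1.08
eef_pos: [353.5, 299.9, 256.4]
tool_rot: [3.141, 0.0, 2.776]
force: [0.7, 0.2, 0.1]
width: 85.2
clock: 1.92
eef_pos: [484.4, -29.7, 256.5]
tool_rot: [3.141, 0.0, 2.776]
force: [0.0, 0.5, 0.0]
width: 85.1
clock: 2.75
eef_pos: [493.6, -52.7, 256.4]
tool_rot: [3.142, 0.0, 2.975]
force: [0.1, -0.9, -0.3]
width: 85.2
{'fx': 284.7861856060349, 'fy': 284.7861856060349, 'cx': 255.68139929631695, 'cy': 197.2737149417413, 'k1': -0.05843851269996387, 'position': array([425.84964696, -41.08437444, 373.01284209]), 'orientation': array([2.86999406e+00, 2.18062873e-04, 1.40454145e+00])}
[493.6284587  -52.82209607 256.30811065] [ 3.14155617e+00 -4.51261610e-06  2.97505672e+00] [ 0.24044469 -0.83798605  0.20730829] [ 1.96110934e-04  4.11040004e-01  6.93905617e-02  1.93817745e+00
 -3.89214120e-02  7.93636531e-01  1.49538448e+00]
```

View pics/wrist1.png

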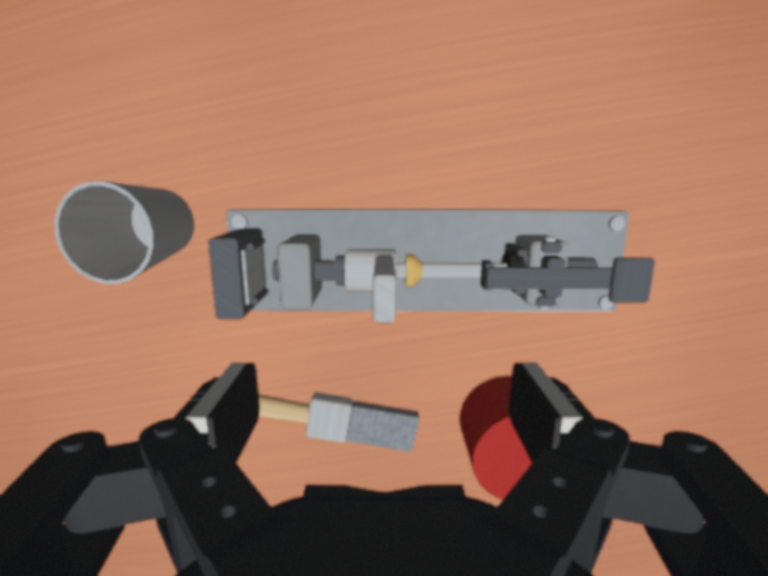

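The wrist view shows the bar's top face at about (374–396, 275–321) of the 768-wide picture, midway between the fingers. The collar is at (413,270) and the pad at (632,279).

```bash
python3 - <<'E'
from h import *
d=vision.get_image("wrist")
f=lambda u:[((np.array(q)+.5)/1.5-.5) for q in u]
o=np.array([494.06,-53.23]); a=1.4037; ex=np.array([np.cos(a),np.sin(a)]); ey=np.array([-ex[1],ex[0]])
loc=lambda P:np.c_[(P[:,:2]-o)@ex,(P[:,:2]-o)@ey].round(1)
print("bar top",loc(onz(d,f([(374,276),(395,276),(396,321),(374,321),(385,298)]),130)))
print("pad",loc(onz(d,f([(613,258),(653,258),(652,302),(612,300)]),80)))
print("plate",loc(onz(d,f([(227,210),(627,213),(612,311)]),12)))
print("collar",loc(onz(d,f([(406,271),(423,271)]),40)))
s=vision.get_image("side")
E
```

```text
bar top [[ -5.2  13.8]
 [  7.1  13.8]
 [  7.9 -13.9]
 [ -5.3 -13.9]
 [  1.3   0.5]]
pad [[162.6  15.8]
 [192.2  16. ]
 [197.  -16.6]
 [166.3 -15.1]]
plate [[-131.    43.7]
 [ 207.2   42.3]
 [ 206.3  -45. ]]
collar [[18.2 -2.7]
 [31.8 -2.6]]
```

```bash
python3 -m inch '{"travel":[[0,0.05,1.5],[0,0.1,4.0],[0,0.15,6.5],[0,0.15,9.0],[0,0.15,11.0],[0,0.15,12.6],[0,0.15,13.6],[0,0.15,14.2],[0,0.15,14.2],[0,0.15,14.2]],"twist":[0,0,0,0,0,0,0,0,0,0],"fingers":[8,7,6,5,4,4,4,4,4,4]}'
python3 - <<'E'
from h import *
d=vision.get_image("wrist"); cv2.imwrite("pics/wrist2.png",cv2.resize(d["frame"][:,:,::-1],(768,576)))
d=vision.get_image("side"); cv2.imwrite("pics/side2.png",cv2.resize(d["frame"][130:290,120:280,::-1],(600,600)))
st=ctrl.read_state(); print(st["eef_pos"],st["tool_rot"],st["force"],st["width"])
E
```

```text
clock: 3.73
eef_pos: [494.2, -51.7, 114.7]
tool_rot: [3.142, 0.001, 2.975]
force: [0.4, -0.4, -0.2]
width: 40.1
[494.59300506 -51.67708944 115.17242305] [3.14139545e+00 1.79878560e-03 2.97467012e+00] [-0.51455764 -0.27771066  0.49129676] 40.0247445240756
```

View pics/wrist2.png

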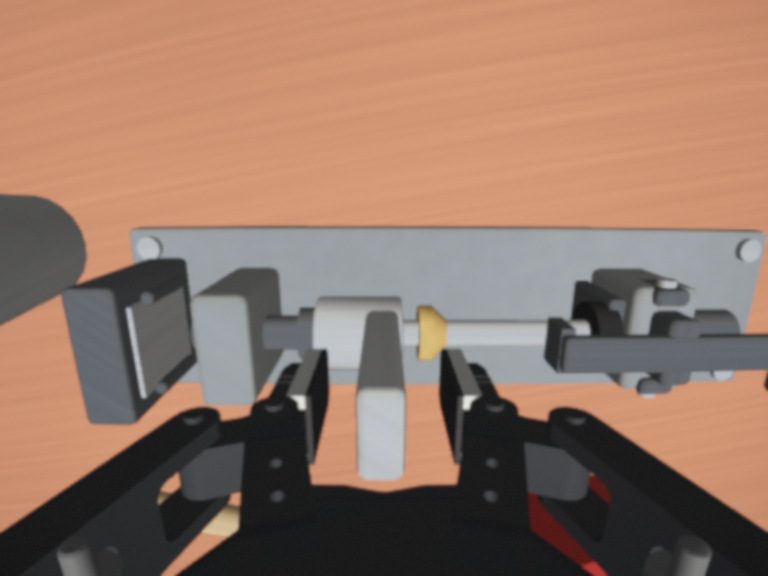

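View pics/side2.png

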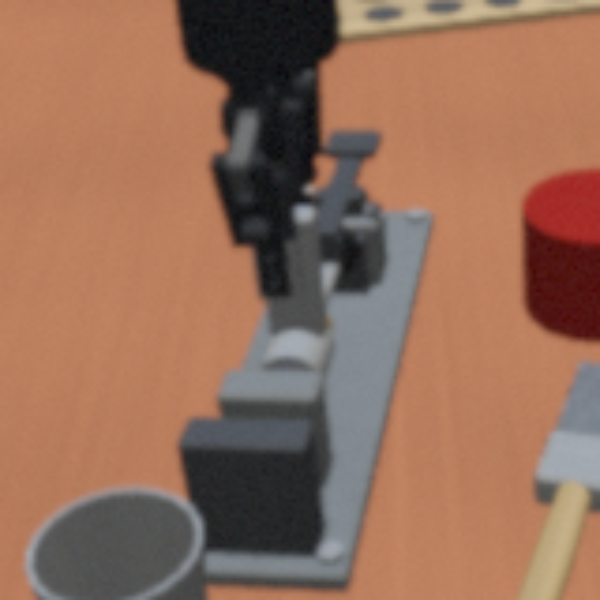

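The bar at (358–404) stands centred between the pads at (328, 440), so I'll close on it.

```bash
python3 -m inch '{"travel":[[0,0,0],[0,0,0],[0,0,0],[0,0,0],[0,0,0],[0,0,0],[0,0,0],[0,0,0],[0,0,0],[0,0,0]],"twist":[0,0,0,0,0,0,0,0,0,0],"fingers":[3.0,2.5,2.2,2.0,1.8,1.6,1.4,1.2,1.0,0.8]}'
python3 -m inch '{"travel":[[0,0,0],[0,0,0],[0,0,0],[0,0,0],[0,0,0],[0,0,0],[0,0,0],[0,0,0],[0,0,0],[0,0,0]],"twist":[0,0,0,0,0,0,0,0,0,0],"fingers":[0.6,0.6,0.6,0.6,0.6,0.6,0.6,0.6,0.6,0.6]}'
python3 - <<'E'
from h import *
d=vision.get_image("wrist"); cv2.imwrite("pics/wrist3.png",cv2.resize(d["frame"][:,:,::-1],(768,576)))
st=ctrl.read_state(); print(st["eef_pos"],st["force"],st["width"])
E
```

```text
clock: 4.67
eef_pos: [493.8, -52.3, 114.5]
tool_rot: [-3.141, 0.0, 2.974]
force: [-1.0, -4.1, 3.7]
width: 14.0
clock: 5.5
eef_pos: [493.8, -52.1, 114.4]
tool_rot: [-3.141, 0.0, 2.974]
force: [-1.0, -3.7, 5.4]
width: 12.9
[493.81968956 -52.14320624 114.4563415 ] [-0.71209552 -3.21373728  4.92033075] 13.354392052051825
```

View pics/wrist3.png

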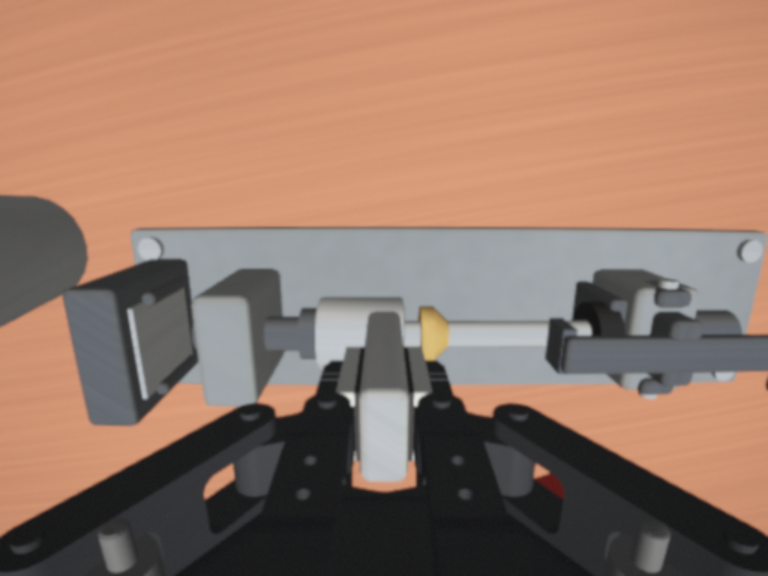

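Gripped, with a spring pull of about 3.5 N. Next I draw slowly along tool +y.

```bash
python3 -m inch '{"travel":[[0,0.1,0],[0,0.25,0],[0,0.4,0],[0,0.55,0],[0,0.7,0],[0,0.85,0],[0,1.0,0],[0,1.15,0],[0,1.3,0],[0,1.4,0]],"twist":[0,0,0,0,0,0,0,0,0,0],"fingers":[0.6,0.6,0.6,0.6,0.6,0.6,0.6,0.6,0.6,0.6]}'
python3 -m inch '{"travel":[[0,0.15,0],[0,0.3,0],[0,0.45,0],[0,0.6,0],[0,0.75,0],[0,0.9,0],[0,1.05,0],[0,1.2,0],[0,1.35,0],[0,1.5,0]],"twist":[0,0,0,0,0,0,0,0,0,0],"fingers":[0.6,0.6,0.6,0.6,0.6,0.6,0.6,0.6,0.6,0.6]}'
python3 - <<'E'
from h import *
d=vision.get_image("wrist"); cv2.imwrite("pics/wrist4.png",cv2.resize(d["frame"][:,:,::-1],(768,576)))
st=ctrl.read_state(); print(st["eef_pos"],st["force"],st["width"])
E
```

```text
clock: 6.38
eef_pos: [496.1, -38.6, 114.5]
tool_rot: [-3.141, 0.0, 2.974]
force: [-1.8, -5.2, 5.9]
width: 13.1
clock: 7.22
eef_pos: [498.5, -24.4, 114.4]
tool_rot: [-3.14, 0.0, 2.974]
force: [-1.7, -6.6, 4.6]
width: 13.3
[498.6074955  -24.07792999 114.46353535] [-2.11928367 -6.51307484  5.22945189] 13.350166392016524
```

View pics/wrist4.png

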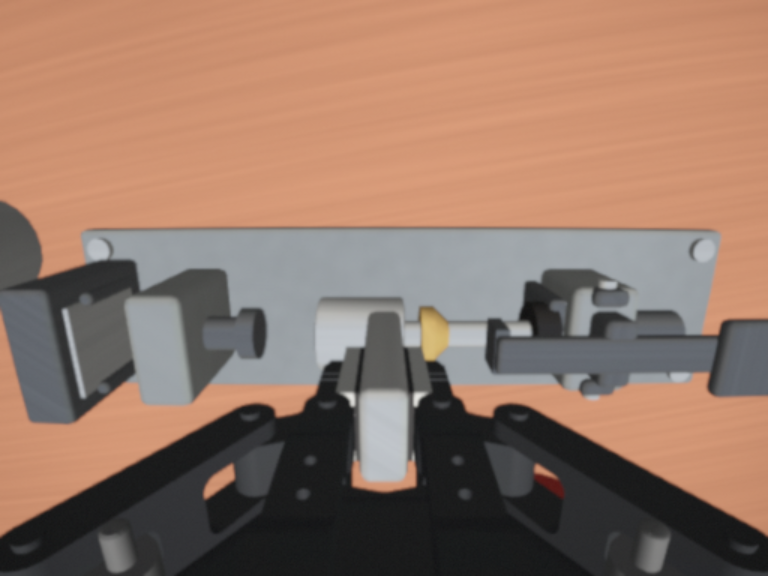

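The pull is 6.8 N at a draw of about 29 mm. The collar (420–448) is approaching the tooth (~490), and I expect the catch near 60 mm.

```bash
python3 -m inch '{"travel":[[0,0.1,0],[0,0.2,0],[0,0.3,0],[0,0.4,0],[0,0.5,0],[0,0.6,0],[0,0.7,0],[0,0.8,0],[0,0.9,0],[0,1.0,0]],"twist":[0,0,0,0,0,0,0,0,0,0],"fingers":[0.6,0.6,0.6,0.6,0.6,0.6,0.6,0.6,0.6,0.6]}'
python3 -m inch '{"travel":[[0,0.1,0],[0,0.2,0],[0,0.3,0],[0,0.4,0],[0,0.5,0],[0,0.6,0],[0,0.7,0],[0,0.8,0],[0,0.8,0],[0,0.8,0]],"twist":[0,0,0,0,0,0,0,0,0,0],"fingers":[0.6,0.6,0.6,0.6,0.6,0.6,0.6,0.6,0.6,0.6]}'
python3 - <<'E'
from h import *
d=vision.get_image("wrist"); cv2.imwrite("pics/wrist5.png",cv2.resize(d["frame"][:,:,::-1],(768,576)))
st=ctrl.read_state(); print(st["eef_pos"],st["force"],st["width"])
E
```

```text
clock: 8.1
eef_pos: [500.1, -15.0, 114.5]
tool_rot: [-3.14, 0.0, 2.973]
force: [-2.9, -7.7, 4.9]
width: 12.9
clock: 8.93
eef_pos: [501.4, -7.3, 114.5]
tool_rot: [-3.139, 0.0, 2.973]
force: [-2.0, -7.4, 5.4]
width: 13.4
[501.42118882  -7.26909153 114.45423024] [-1.96139055 -8.86009263  5.74033793] 13.615494816100135
```

View pics/wrist5.png

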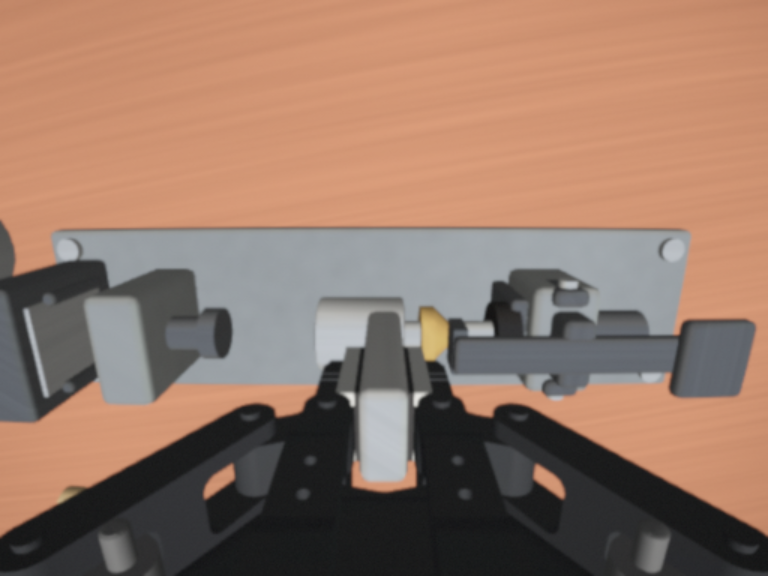

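```bash
python3 -m inch '{"travel":[[0,0.1,0],[0,0.2,0],[0,0.3,0],[0,0.4,0],[0,0.5,0],[0,0.6,0],[0,0.7,0],[0,0.7,0],[0,0.7,0],[0,0.7,0]],"twist":[0,0,0,0,0,0,0,0,0,0],"fingers":[0.6,0.6,0.6,0.6,0.6,0.6,0.6,0.6,0.6,0.6]}'
python3 -m inch '{"travel":[[0,0.1,0],[0,0.2,0],[0,0.3,0],[0,0.4,0],[0,0.4,0],[0,0.4,0],[0,0.4,0],[0,0.4,0],[0,0.4,0],[0,0.4,0]],"twist":[0,0,0,0,0,0,0,0,0,0],"fingers":[0.6,0.6,0.6,0.6,0.6,0.6,0.6,0.6,0.6,0.6]}'
python3 - <<'E'
from h import *
d=vision.get_image("wrist"); cv2.imwrite("pics/wrist6.png",cv2.resize(d["frame"][:,:,::-1],(768,576)))
st=ctrl.read_state(); print(st["eef_pos"],st["force"],st["width"])
E
```

```text
clock: 9.82
eef_pos: [502.3, -2.0, 114.4]
tool_rot: [-3.138, -0.0, 2.972]
force: [-1.7, -11.6, 5.9]
width: 13.6
clock: 10.65
eef_pos: [503.1, 2.7, 114.5]
tool_rot: [-3.138, -0.0, 2.973]
force: [-2.4, -10.9, 4.4]
width: 13.8
[503.10836497   2.66485117 114.45334086] [-1.2452892  -9.77635486  5.42731611] 13.430530112915168
```

View pics/wrist6.png

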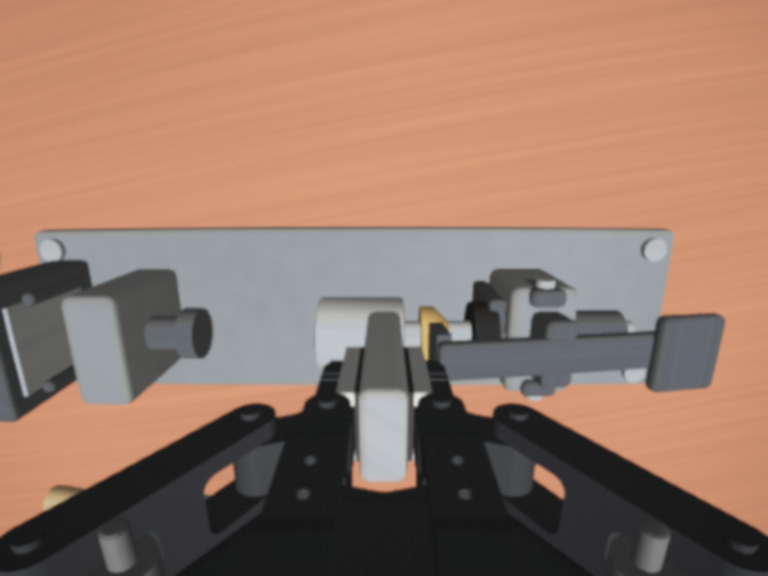

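The tooth is riding up the collar (collar 420–448, tooth front at ~430, ring face ~467). The draw is about 56.6 mm, with roughly 9 mm left to the ring.

```bash
python3 -m inch '{"travel":[[0,0.05,0],[0,0.1,0],[0,0.15,0],[0,0.2,0],[0,0.25,0],[0,0.3,0],[0,0.3,0],[0,0.3,0],[0,0.3,0],[0,0.3,0]],"twist":[0,0,0,0,0,0,0,0,0,0],"fingers":[0.6,0.6,0.6,0.6,0.6,0.6,0.6,0.6,0.6,0.6]}'
python3 -m inch '{"travel":[[0,0.05,0],[0,0.1,0],[0,0.15,0],[0,0.2,0],[0,0.2,0],[0,0.2,0],[0,0.2,0],[0,0.2,0],[0,0.2,0],[0,0.2,0]],"twist":[0,0,0,0,0,0,0,0,0,0],"fingers":[0.6,0.6,0.6,0.6,0.6,0.6,0.6,0.6,0.6,0.6]}'
python3 - <<'E'
from h import *
d=vision.get_image("wrist"); cv2.imwrite("pics/wrist7.png",cv2.resize(d["frame"][:,:,::-1],(768,576)))
st=ctrl.read_state(); print(st["eef_pos"],st["force"],st["width"])
E
```

```text
clock: 11.53
eef_pos: [503.6, 5.4, 114.4]
tool_rot: [-3.138, -0.0, 2.972]
force: [-2.7, -9.7, 7.0]
width: 13.5
clock: 12.37
eef_pos: [503.9, 7.4, 114.4]
tool_rot: [-3.138, -0.0, 2.972]
force: [-1.5, -10.0, 5.8]
width: 13.3
[503.89040927   7.3617295  114.43993207] [-2.40675588 -9.76152847  5.5234639 ] 13.342290333446936
```

View pics/wrist7.png

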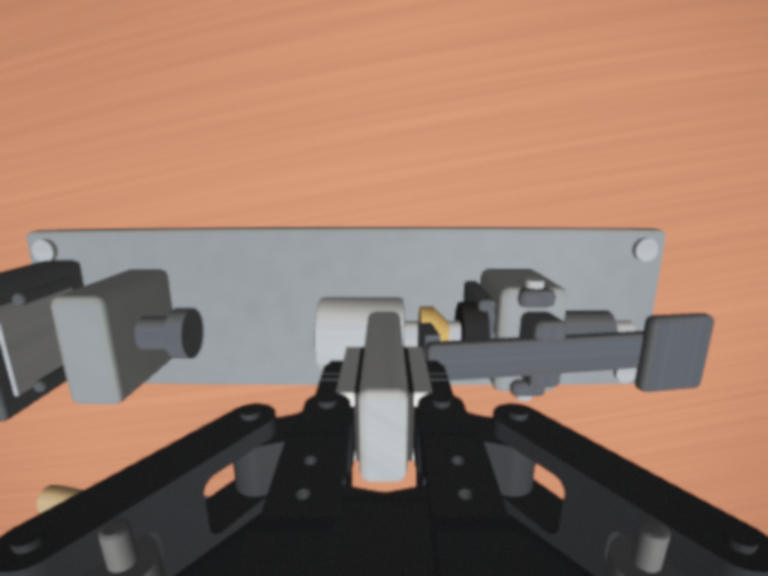

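```bash
python3 -m inch '{"travel":[[0,0.03,0],[0,0.06,0],[0,0.09,0],[0,0.12,0],[0,0.12,0],[0,0.12,0],[0,0.12,0],[0,0.12,0],[0,0.12,0],[0,0.12,0]],"twist":[0,0,0,0,0,0,0,0,0,0],"fingers":[0.6,0.6,0.6,0.6,0.6,0.6,0.6,0.6,0.6,0.6]}'
python3 - <<'E'
from h import *
d=vision.get_image("wrist"); cv2.imwrite("pics/wrist8.png",cv2.resize(d["frame"][160:290,210:500,::-1],None,fx=2.7,fy=2.7))
st=ctrl.read_state(); print(st["eef_pos"],st["force"],st["width"])
E
```

```text
clock: 13.25
eef_pos: [504.1, 8.4, 114.5]
tool_rot: [-3.138, -0.0, 2.972]
force: [-1.8, -10.8, 6.1]
width: 13.4
[504.09183764   8.44440652 114.42399081] [ -2.74422752 -10.68305531   6.3292249 ] 13.504940998382219
```

View pics/wrist8.png

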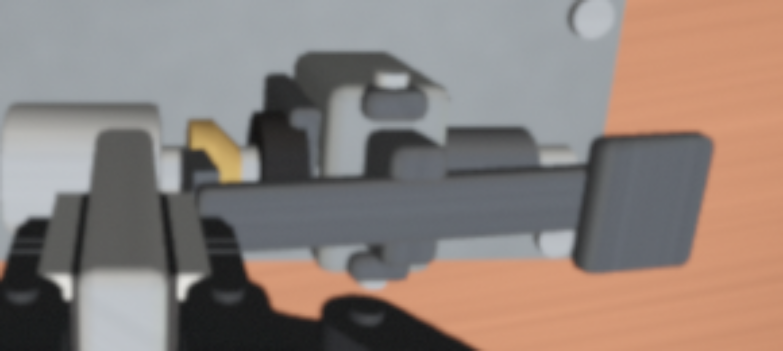

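The tooth is on the collar's top and the gap to the ring is about 2–3 mm. I'll advance in 1 mm steps.

```bash
python3 -m inch '{"travel":[[0,0.03,0],[0,0.06,0],[0,0.09,0],[0,0.12,0],[0,0.12,0],[0,0.12,0],[0,0.12,0],[0,0.12,0],[0,0.12,0],[0,0.12,0]],"twist":[0,0,0,0,0,0,0,0,0,0],"fingers":[0.6,0.6,0.6,0.6,0.6,0.6,0.6,0.6,0.6,0.6]}'
python3 - <<'E'
from h import *
d=vision.get_image("wrist"); cv2.imwrite("pics/wrist9.png",cv2.resize(d["frame"][160:290,210:500,::-1],None,fx=2.7,fy=2.7))
st=ctrl.read_state(); print(st["eef_pos"],st["force"],st["width"])
E
```

```text
clock: 14.13
eef_pos: [504.3, 9.6, 114.4]
tool_rot: [-3.138, -0.0, 2.972]
force: [-1.4, -10.1, 5.0]
width: 13.2
[504.28194159   9.60398892 114.45046013] [ -2.88323983 -10.61489197   6.13249687] 13.489359233379778
```

View pics/wrist9.png

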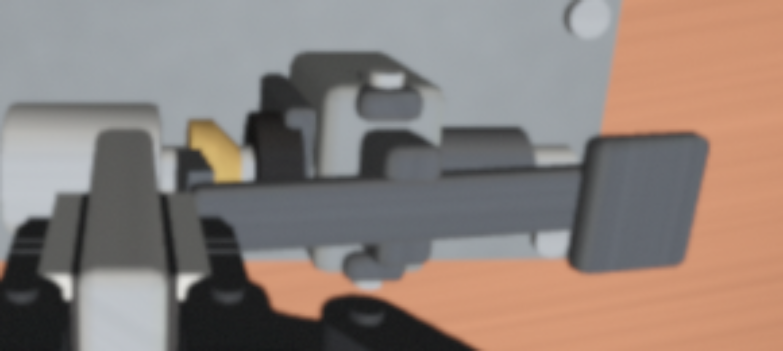

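```bash
python3 -m inch '{"travel":[[0,0.03,0],[0,0.06,0],[0,0.09,0],[0,0.1,0],[0,0.1,0],[0,0.1,0],[0,0.1,0],[0,0.1,0],[0,0.1,0],[0,0.1,0]],"twist":[0,0,0,0,0,0,0,0,0,0],"fingers":[0.6,0.6,0.6,0.6,0.6,0.6,0.6,0.6,0.6,0.6]}'
python3 - <<'E'
from h import *
d=vision.get_image("wrist"); cv2.imwrite("pics/wrist10.png",cv2.resize(d["frame"][160:290,210:500,::-1],None,fx=2.7,fy=2.7))
st=ctrl.read_state(); print(st["eef_pos"],st["force"],st["width"])
E
```

```text
clock: 15.02
eef_pos: [504.5, 10.9, 114.4]
tool_rot: [-3.138, -0.0, 2.972]
force: [-1.1, -9.2, 6.2]
width: 13.2
[504.51253463  10.9020486  114.46106679] [-1.02476784 -8.93553773  6.27376733] 13.366335006159357
```

View pics/wrist10.png

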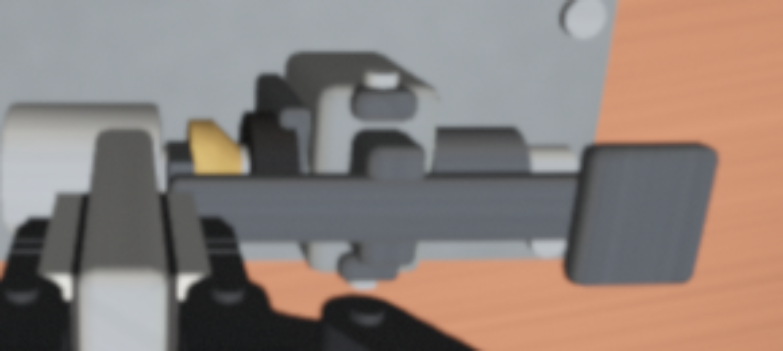

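The lever has dropped level, with the tooth in front of the collar, and the pull fell to about 9 N. That is the catch, at a draw of about 65 mm. Now I ease forward.

```bash
python3 -m inch '{"travel":[[0,-0.02,0],[0,-0.04,0],[0,-0.06,0],[0,-0.08,0],[0,-0.1,0],[0,-0.1,0],[0,-0.1,0],[0,-0.1,0],[0,-0.1,0],[0,-0.1,0]],"twist":[0,0,0,0,0,0,0,0,0,0],"fingers":[0.6,0.6,0.6,0.6,0.6,0.6,0.6,0.6,0.6,0.6]}'
python3 -m inch '{"travel":[[0,-0.02,0],[0,-0.04,0],[0,-0.06,0],[0,-0.06,0],[0,-0.06,0],[0,-0.06,0],[0,-0.06,0],[0,-0.06,0],[0,-0.06,0],[0,-0.06,0]],"twist":[0,0,0,0,0,0,0,0,0,0],"fingers":[0.6,0.6,0.6,0.6,0.6,0.6,0.6,0.6,0.6,0.6]}'
```

```text
clock: 15.9
eef_pos: [504.4, 10.4, 114.5]
tool_rot: [-3.139, -0.0, 2.973]
force: [-1.5, -8.9, 5.5]
width: 13.3
clock: 16.73
eef_pos: [504.4, 10.3, 114.4]
tool_rot: [-3.14, 0.0, 2.973]
force: [-0.9, -7.9, 5.9]
width: 13.7
```

```bash
python3 -m inch '{"travel":[[0,-0.02,0],[0,-0.04,0],[0,-0.06,0],[0,-0.08,0],[0,-0.08,0],[0,-0.08,0],[0,-0.08,0],[0,-0.08,0],[0,-0.08,0],[0,-0.08,0]],"twist":[0,0,0,0,0,0,0,0,0,0],"fingers":[0.6,0.6,0.6,0.6,0.6,0.6,0.6,0.6,0.6,0.6]}'
python3 -m inch '{"travel":[[0,-0.02,0],[0,-0.04,0],[0,-0.05,0],[0,-0.05,0],[0,-0.05,0],[0,-0.05,0],[0,-0.05,0],[0,-0.05,0],[0,-0.05,0],[0,-0.05,0]],"twist":[0,0,0,0,0,0,0,0,0,0],"fingers":[0.6,0.6,0.6,0.6,0.6,0.6,0.6,0.6,0.6,0.6]}'
```

```text
clock: 17.57
eef_pos: [504.4, 10.3, 114.5]
tool_rot: [-3.14, 0.0, 2.974]
force: [-1.4, -5.6, 5.1]
width: 13.6
clock: 18.4
eef_pos: [504.4, 10.2, 114.5]
tool_rot: [-3.141, 0.0, 2.974]
force: [-1.0, -4.3, 5.3]
width: 13.2
```

```bash
python3 -m inch '{"travel":[[0,-0.02,0],[0,-0.04,0],[0,-0.06,0],[0,-0.08,0],[0,-0.1,0],[0,-0.1,0],[0,-0.1,0],[0,-0.1,0],[0,-0.1,0],[0,-0.1,0]],"twist":[0,0,0,0,0,0,0,0,0,0],"fingers":[0.6,0.6,0.6,0.6,0.6,0.6,0.6,0.6,0.6,0.6]}'
python3 -m inch '{"travel":[[0,-0.02,0],[0,-0.04,0],[0,-0.05,0],[0,-0.05,0],[0,-0.05,0],[0,-0.05,0],[0,-0.05,0],[0,-0.05,0],[0,-0.05,0],[0,-0.05,0]],"twist":[0,0,0,0,0,0,0,0,0,0],"fingers":[0.6,0.6,0.6,0.6,0.6,0.6,0.6,0.6,0.6,0.6]}'
```

```text
clock: 19.23
eef_pos: [504.4, 10.1, 114.5]
tool_rot: [3.141, 0.0, 2.975]
force: [-0.9, -2.6, 4.7]
width: 13.7
clock: 20.07
eef_pos: [504.4, 10.1, 114.5]
tool_rot: [3.141, 0.0, 2.975]
force: [-1.2, -1.8, 4.9]
width: 13.3
```

```bash
python3 -m inch '{"travel":[[0,-0.02,0],[0,-0.04,0],[0,-0.06,0],[0,-0.06,0],[0,-0.06,0],[0,-0.06,0],[0,-0.06,0],[0,-0.06,0],[0,-0.06,0],[0,-0.06,0]],"twist":[0,0,0,0,0,0,0,0,0,0],"fingers":[0.6,0.6,0.6,0.6,0.6,0.6,0.6,0.6,0.6,0.6]}'
python3 -m inch '{"travel":[[0,0,0],[0,0,0],[0,0,0],[0,0,0],[0,0,0],[0,0,0],[0,0,0],[0,0,0],[0,0,0],[0,0,0]],"twist":[0,0,0,0,0,0,0,0,0,0],"fingers":[1.2,1.5,1.8,2.2,2.6,3.0,3.5,4.0,4.0,4.0]}'
python3 - <<'E'
from h import *
d=vision.get_image("wrist"); cv2.imwrite("pics/wrist11.png",cv2.resize(d["frame"][:,:,::-1],(768,576)))
st=ctrl.read_state(); print(st["eef_pos"],st["force"],st["width"])
E
```

```text
clock: 20.9
eef_pos: [504.4, 10.0, 114.5]
tool_rot: [3.14, 0.0, 2.975]
force: [-0.6, -0.2, 5.0]
width: 13.4
clock: 21.73
eef_pos: [504.1, 9.0, 114.3]
tool_rot: [3.142, -0.0, 2.975]
force: [-1.0, 0.2, 0.4]
width: 39.8
[504.08073703   8.95132502 114.29188684] [ 0.73450829 -0.35896282  0.51346269] 39.779941605529814
```

View pics/wrist11.png

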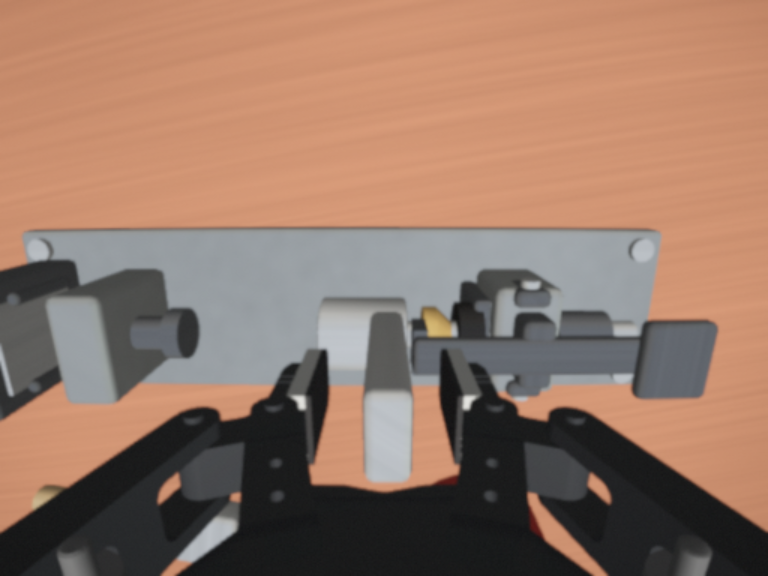

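The bar (365–411) stays put between the open fingers, the lever is level, and the hammer is well clear of the die. The sear alone holds it. Now I lift, close the fingers and go over the pad.

```bash
python3 -m inch '{"travel":[[0,0,-0.8],[0,0,-2.4],[0,0,-4.2],[0,0,-6.0],[0,0,-7.4],[0,0,-8.0],[0,0,-8.0],[0,0.6,-8.0],[0,2.0,-8.0],[0,3.7,-8.0]],"twist":[0,0,0,0,0,0,0,0,0,0],"fingers":[4,4,4,4,4,4,3,2,1,0]}'
python3 -m inch '{"travel":[[0,1.7,0],[0,3.6,0],[0,5.4,0],[0,6.8,0],[0,7.6,0],[0,8.0,0],[0,8.0,0.5],[0,8.0,1.5],[0,8.0,2.5],[0,8.0,3.0]],"twist":[0,0,0,0,0,0,0,0,0,0],"fingers":[0,0,0,0,0,0,0,0,0,0]}'
python3 - <<'E'
from h import *
d=vision.get_image("wrist"); cv2.imwrite("pics/wrist12.png",cv2.resize(d["frame"][:,:,::-1],(768,576)))
d=vision.get_image("top"); cv2.imwrite("pics/top12.png",cv2.resize(d["frame"][195:275,150:350,::-1],None,fx=4,fy=4))
st=ctrl.read_state(); print(st["eef_pos"],st["force"],st["width"])
o=np.array([494.06,-53.23]); a=1.4037; ex=np.array([np.cos(a),np.sin(a)]); ey=np.array([-ex[1],ex[0]])
p=st["eef_pos"][:2]-o; print(p@ex,p@ey)
E
```

```text
clock: 22.62
eef_pos: [509.5, 45.0, 193.3]
tool_rot: [-3.14, -0.002, 2.972]
force: [0.1, 0.2, -0.6]
width: 0.5
clock: 23.45
eef_pos: [522.5, 122.9, 162.4]
tool_rot: [-3.14, -0.002, 2.973]
force: [0.4, -1.1, -0.3]
width: -0.2
[522.43619639 123.21826687 162.72091016] [-0.20758036 -0.91504516 -0.18544558] 0.17348933054763813
178.71019496652508 1.3658758593620106
```

View pics/wrist12.png

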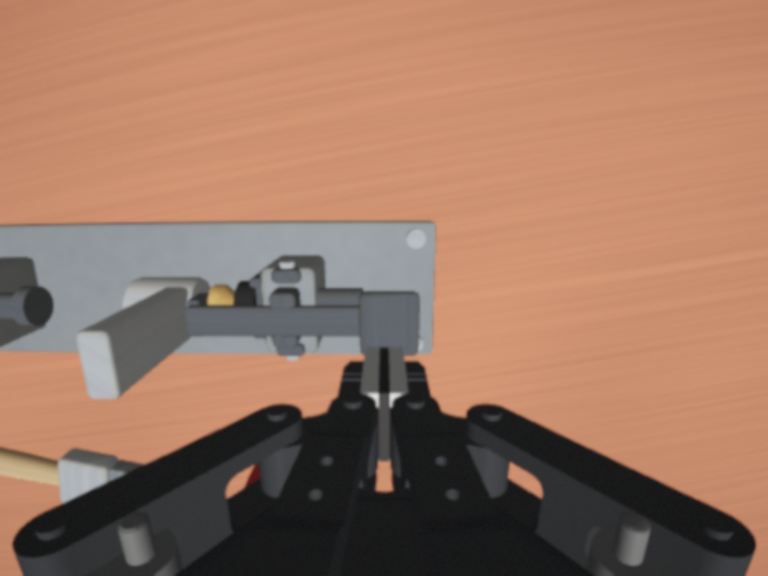

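View pics/top12.png

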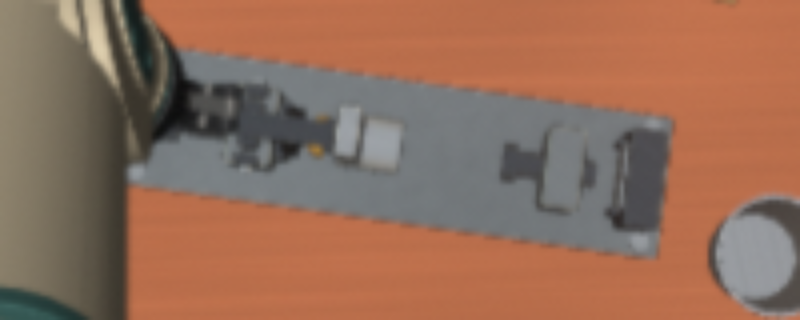

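The striker is still held and the die still at its start (about 520,160 in the crop). The fingers are over the pad at (388,320), so I'll go down to just above it.

```bash
python3 -m inch '{"travel":[[-0.1,0.1,0.6],[-0.1,0.1,1.6],[-0.1,0.1,2.8],[-0.1,0.1,3.8],[-0.1,0.1,4.5],[-0.1,0.1,4.9],[-0.1,0.1,5.1],[-0.1,0.1,5.2],[-0.1,0.1,5.2],[-0.1,0.1,5.2]],"twist":[0,0,0,0,0,0,0,0,0,0],"fingers":[0,0,0,0,0,0,0,0,0,0]}'
python3 - <<'E'
from h import *
d=vision.get_image("wrist"); cv2.imwrite("pics/wrist13.png",cv2.resize(d["frame"][:,:,::-1],(768,576)))
E
```

```text
clock: 24.38
eef_pos: [524.9, 125.2, 112.6]
tool_rot: [3.141, 0.001, 2.975]
force: [-0.3, -0.2, 0.8]
width: 0.2
```

View pics/wrist13.png

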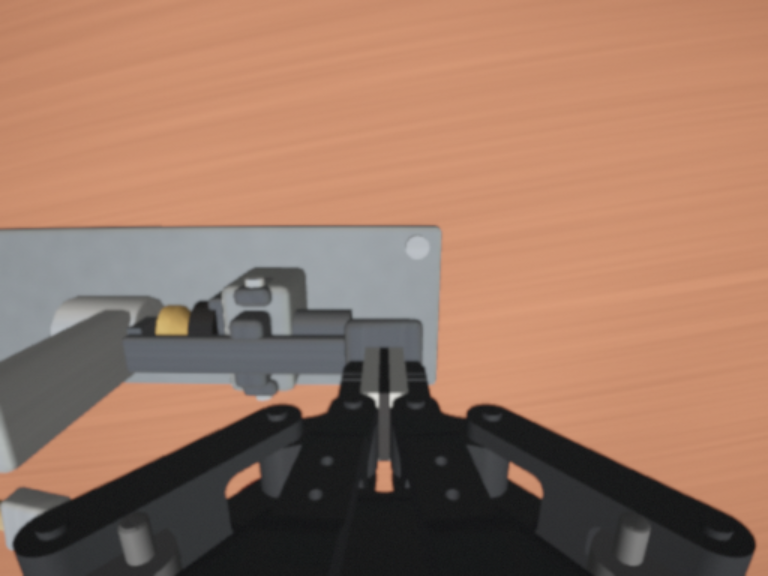

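```bash
python3 -m inch '{"travel":[[0,0,0.1],[0,0,0.2],[0,0,0.3],[0,0,0.4],[0,0,0.5],[0,0,0.6],[0,0,0.7],[0,0,0.8],[0,0,0.9],[0,0,0.9]],"twist":[0,0,0,0,0,0,0,0,0,0],"fingers":[0,0,0,0,0,0,0,0,0,0]}'
python3 -m inch '{"travel":[[0,0,0.05],[0,0,0.1],[0,0,0.15],[0,0,0.2],[0,0,0.2],[0,0,0.2],[0,0,0.2],[0,0,0.2],[0,0,0.2],[0,0,0.2]],"twist":[0,0,0,0,0,0,0,0,0,0],"fingers":[0,0,0,0,0,0,0,0,0,0]}'
```

```text
clock: 25.27
eef_pos: [524.8, 125.7, 103.8]
tool_rot: [3.141, 0.0, 2.975]
force: [-1.1, 0.3, 6.0]
width: 0.0
clock: 26.1
eef_pos: [524.9, 126.5, 102.1]
tool_rot: [3.14, 0.001, 2.976]
force: [-1.4, 2.7, 7.3]
width: 0.0
```

```bash
python3 -m inch '{"travel":[[0,0,0.03],[0,0,0.06],[0,0,0.1],[0,0,0.12],[0,0,0.12],[0,0,0.12],[0,0,0.12],[0,0,0.12],[0,0,0.12],[0,0,0.12]],"twist":[0,0,0,0,0,0,0,0,0,0],"fingers":[0,0,0,0,0,0,0,0,0,0]}'
python3 -m inch '{"travel":[[0,0,0.03],[0,0,0.06],[0,0,0.1],[0,0,0.12],[0,0,0.12],[0,0,0.12],[0,0,0.12],[0,0,0.12],[0,0,0.12],[0,0,0.12]],"twist":[0,0,0,0,0,0,0,0,0,0],"fingers":[0,0,0,0,0,0,0,0,0,0]}'
python3 - <<'E'
from h import *
d=vision.get_image("wrist"); cv2.imwrite("pics/wrist14.png",cv2.resize(d["frame"][:,:,::-1],(768,576)))
E
```

```text
clock: 26.93
eef_pos: [525.0, 127.0, 101.0]
tool_rot: [3.139, 0.001, 2.976]
force: [-1.6, 4.3, 7.9]
width: 0.1
clock: 27.77
eef_pos: [525.1, 127.5, 99.9]
tool_rot: [3.138, 0.001, 2.976]
force: [-1.0, 3.9, 6.9]
width: -0.1
```

View pics/wrist14.png

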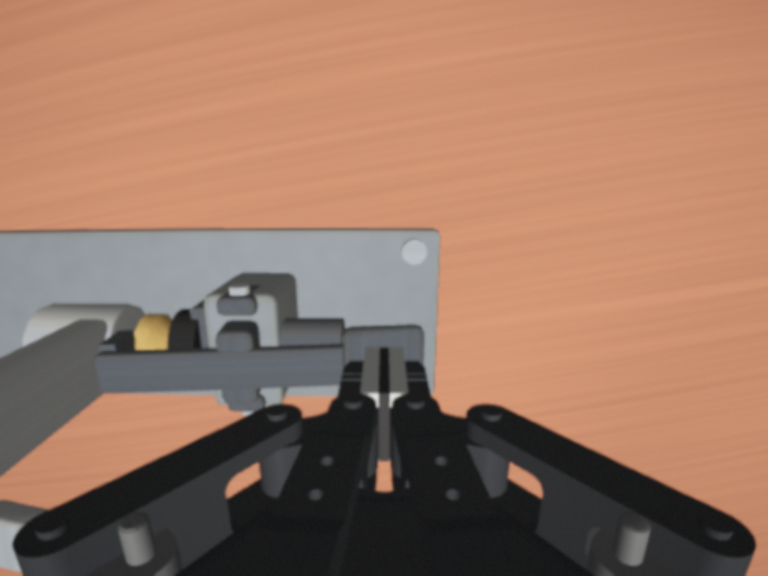

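The sear is rising but the collar (135–170) is still held, with the pad about 5 mm down. I continue in 1 mm steps.

```bash
python3 -m inch '{"travel":[[0,0,0.03],[0,0,0.06],[0,0,0.1],[0,0,0.1],[0,0,0.1],[0,0,0.1],[0,0,0.1],[0,0,0.1],[0,0,0.1],[0,0,0.1]],"twist":[0,0,0,0,0,0,0,0,0,0],"fingers":[0,0,0,0,0,0,0,0,0,0]}'
python3 - <<'E'
from h import *
d=vision.get_image("wrist"); cv2.imwrite("pics/wrist15.png",cv2.resize(d["frame"][:,:,::-1],(512,384)))
E
```

```text
clock: 28.65
eef_pos: [525.2, 125.5, 98.1]
tool_rot: [3.141, 0.001, 2.975]
force: [1.0, 3.9, 5.4]
width: -0.2
```

View pics/wrist15.png

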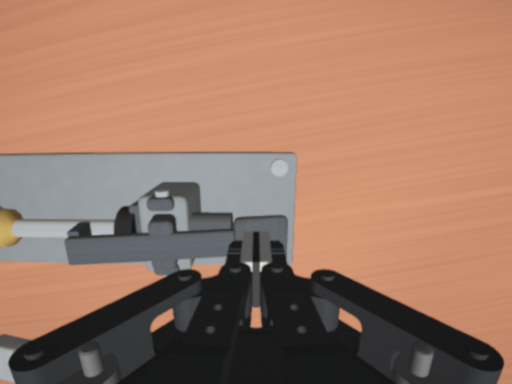

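The collar has flown left to about (8,228), so the striker has fired. Now I lift the hand away.

```bash
python3 -m inch '{"travel":[[0,0,-0.3],[0,0,-0.8],[0,0,-1.6],[0,0,-3.0],[0,0,-5.0],[0,0,-7.5],[0,0,-10],[0,0,-12],[0,0,-13.5],[0,0,-14]],"twist":[0,0,0,0,0,0,0,0,0,0],"fingers":[0,0,0,0,0,0,0,0,0,0]}'
python3 -m inch '{"travel":[[0,1.5,0],[0,4,0],[0,7,0],[0,10,0],[0,13,0],[0,16,0],[0,18.5,0],[0,20,0],[0,20,0],[0,20,0]],"twist":[0,0,0,0,0,0,0,0,0,0],"fingers":[0,0,0,0,0,0,0,0,0,0]}'
python3 - <<'E'
from h import *
d=vision.get_image("top"); cv2.imwrite("pics/top16.png",cv2.resize(d["frame"][140:290,160:370,::-1],None,fx=3.8,fy=3.8,interpolation=cv2.INTER_CUBIC))
s=vision.get_image("side"); cv2.imwrite("pics/side16.png",cv2.resize(s["frame"][:,:,::-1],(768,576)))
o=np.array([494.06,-53.23]); a=1.4037; ex=np.array([np.cos(a),np.sin(a)]); ey=np.array([-ex[1],ex[0]])
print(ctrl.read_state()["force"])
E
```

```text
clock: 29.53
eef_pos: [525.1, 124.1, 240.3]
tool_rot: [3.141, 0.002, 2.973]
force: [0.5, 0.6, -0.6]
width: -0.1
clock: 30.37
eef_pos: [556.5, 323.2, 235.9]
tool_rot: [-3.139, -0.003, 2.977]
force: [-0.7, -1.3, -0.1]
width: 0.3
[-0.17743783 -0.44740075 -0.4560671 ]
```

View pics/top16.png

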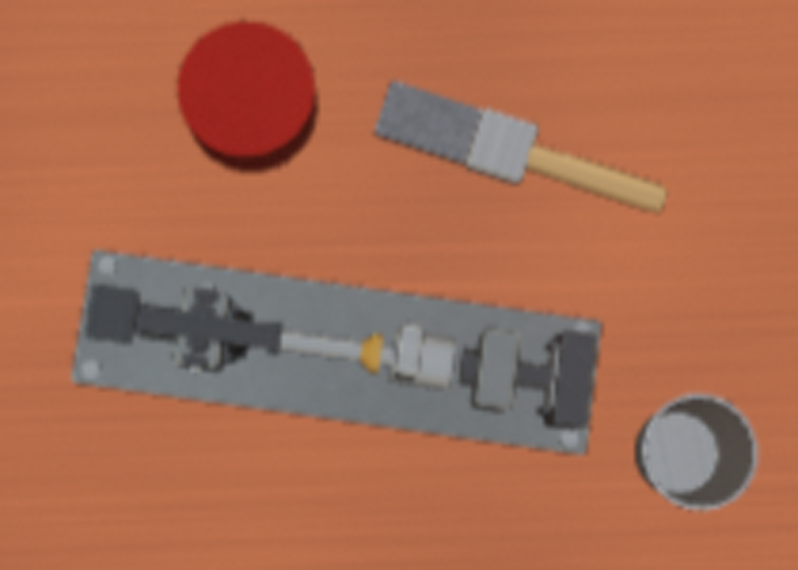

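View pics/side16.png

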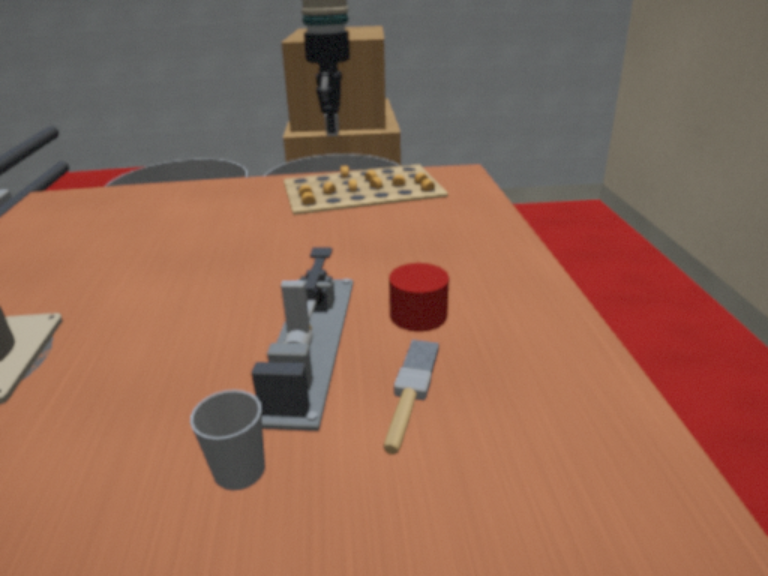

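The top view shows the die protruding from the guide block right up to the tag (515–550, 375). The hammer is back at rest with the die driven clear of it, the lever is level, and the cup, tin and brush haven't moved.

```bash
python3 - <<'E'
from cell import ctrl
print(ctrl.finish_job())
E
```

```text
the job is handed in; nothing more can be done
None
```

The tag is marked and the job is handed in; the last clock reading was 30.4 s of the 72 s allowed.

- **Draw:** I drew the bar slowly to about 65 mm. The sear caught there: the lever dropped level and the pull eased from about 11 N to 9 N. The force never rose the way it would have against the rubber ring, so the backstop was not rammed.
- **Letting go:** I eased forward until the sideways pull read below 1 N, then opened the fingers. The picture showed the sear holding the striker by itself.
- **Trigger:** I pressed the pad in steps of about 1 mm at 9 N or less by the readings. The sear let go at a pad travel of between 5 and 7 mm, and I lifted off straight away.
- **Last checks:** The top and side pictures show the die out against the tag, the hammer back near rest and the lever level. The cup, tin and brush look unmoved by eye and the hand is clear of everything. I judged the die's full travel from the picture, since it can't be read directly.
- **Disagreement:** The side camera placed the stamp 3–5 mm away from where the top and wrist cameras did. I went by the top and wrist views, and the grasp and the press both landed correctly.

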